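# Stand the loaded case on its heavy end

## Robot

A 6-joint arm with a two-finger parallel gripper is mounted at the origin on a cart in front of the work surface, level with it; the furniture and walls round the work are solid. World frame = base frame: x ahead of the robot, y to its left, z up, the work surface at z = 0. Lengths are in mm, angles in rad, forces in N, time in s.
With the tool pointing down it reaches from about 275 to 850 mm from the base axis. Payload 19 kg.
Tool frame: the origin (TCP) lies at the very end of the fingers, on their centre line; the grasp point (between the pads) lies 19 mm behind it (r.hold_point_z is the distance from the TCP to the grasp point, in mm); z points along the fingers, y is the line along which they close (so a half turn about z gives the same grasp; the last joint's range is limited). The gripper opens to 85 mm and grips with 20 to 120 N. Pads are 22 mm wide; open, the fingers measure 114 mm over their backs; the gripper's body (76 mm by 85 mm) begins 54 mm behind the grasp point. The pads swing forward as they close: fully open they stand 13 mm farther back than shut.
Start: joints at [-1.406, 0.15, 1.437, -0, 1.554, -0.134], TCP at [169.238, -549.495, 195.667] pointing down, gripper open.
Joint ranges: [-2.8, 2.8], [-0.68, 2.1], [0.12, 2.68], [-1.39, 4.53], [0.16, 2.79], [-2.81, 2.81]. Speed limits (rad/s): [1.89, 1.89, 2.22, 3.01, 3.01, 3.01].

## Interface

Orientations are given as a 3x3 rotation matrix whose columns are the frame's x, y, z axes.
In Python, from station import monitor, vision, r gives the robot as it stands. The module is installed in compiled form; this text tells all that it offers.
- The arm moves only by the tool carry_out, never from a script. Its argument "series" is a list that holds one entry, the list of rows, each a list of 5 numbers: the shift along the tool's x, y, z as a fraction of full scale, then the turn about the tool's z as a fraction of full scale, then the finger opening in mm, from 0 to 85.4. In form: [[[tx, ty, tz, yaw, jaw], ...]]. A call has 1 to 8 rows; each row shifts and turns the commanded pose from where the row before left it, along the tool's axes as they then stand; what a row does not reach is not made up. Full scale, the value 1, is 0.025 m for a shift and 90 degrees for a turn. A row lasts 1/8 s, in which the tool goes at most 62.5 mm and 10.7 degrees, less where a joint would pass 70% of its speed; a pose out of reach is approached as far as the arm can. A call with a number of a shift or a turn outside -1 to 1 is refused whole. A call with a gripper value outside its range is refused whole. The fingers move at their own pace and stop on an object; "newtons" is the grip in N (left out, the last holds). Time passes only in rows, so rows that do not move let the fingers close. It gives the time, the measured TCP pose, the force, the opening and the grip force at its end, in the units of the state.
- monitor.observe(): the state, without advancing time (a new reading comes with each control period).
- vision.capture(name): name is "scene" or "top"; returns a dict with "pixels" (400x640x3 uint8, red, green, blue), "z_map" (400x640 float32, mm along the optical axis (not along the pixel's ray), 0 where there is no reading), "vfov" (degrees; the focal length in pixels is half the picture's height over the tangent of half this angle, whatever the lens; pixels are square), "cx", "cy" (the principal point, pixels), "R" (3x3) and "t" (3): a world point X has camera coordinates R X + t. Camera axes: x right, y down, z forward; pixel columns grow to the right and rows downward; lengths in mm; the calibration is good to about 2 mm. A picture is of the moment at which its call begins.
- r.sign_off(): hands the job in; it is judged then, once.
The state is a dict: "time_s": time; "joint_pos": joint angles; "qvel": joint speeds; "joint_efforts": joint torques, N m; "tcp_pos": TCP position; "tool_rot": TCP orientation; "force": force on the tool from outside, world axes, zero at the start; "torque": the same for the moment, N m; "width": finger opening in mm; "grasp_force": force on a finger pad.
Only numpy, scipy, OpenCV 4.12 (cv2) and the standard library are available. Lean on these libraries where they do the work, as an engineer would, in place of code of your own. Each camera call takes 0.05 s, during which the arm holds its last target. There are 200 camera calls.

## Task

The closed metal case lying on the low riser has its weight packed in one end, which cannot be seen. Lift it clear of the riser by its handle to see from the tilt which end is heavy, set it back flat on the riser and let go, then tip it off so that it stands upright on the worktop, heavy end down; never up-end it on its light end. Move a spice jar out of the landing place where needed but keep both jars standing on the worktop, and leave the timer, tape roll and the two tubs in the clutter round it where they are.

Things in the scene. Friction and masses are not known exactly. Their poses are not given: they have to be found in the camera images.
- case: closed plain aluminium box, 170 x 95 x 66 mm without its handle, about 0.65 kg, both ends alike; at the start it lies flat along the riser, its ends overhanging by about 45 mm. Origin: centre of the face it lies on at the start (when upright, 85 mm above the worktop). x: along its length, y: across its 95 mm width (too wide to grip), z: out of the face that is up at the start. Its pose does not tell which end is heavy
- handle (a point): middle of the carry handle's bar: a round steel bar 9 mm thick across the case (along its y), 56 mm between its posts, its axis 32 mm above the top face over the case's middle. Gripped lightly (5 to 10 N, fingers closing along the case's x) and lifted, the case swings in the grip and its heavy end sinks by some 20 degrees; lowered straight it lies flat again some 45 mm further to the light end
- end_p (a point): centre of the case's +x end face. The centre of mass lies 22 to 28 mm from the case's middle, towards this end or the other at random. Pushed along its length over the riser's end (both ends are free to push), the case tips by itself once that centre is past the riser's edge: 12 to 18 mm from centred if the heavy end leads, else 62 mm or more. Tipped, it stands up, or leans on the riser and must be pushed on
- riser: fixed white plastic block with a steel top plate, 80 x 120 x 45 mm (x, y, z); origin at the centre of its underside on the worktop, z up, x along the length of the case. Room to stand the case is beyond its +x and -x ends, in lanes as wide as the riser. Apart from the things listed here the worktop is free from x = 0.35 to 0.75 m and y = -0.33 to 0.36 m
- jar_a: standing spice jar, round, 45 mm in diameter, 106 mm tall, 0.11 kg, in the lane beyond the riser's +x end; origin at the centre of its underside, z up
- jar_b: standing spice jar, round, 47 mm in diameter, 98 mm tall, 0.11 kg, in the lane beyond the riser's -x end; origin at the centre of its underside, z up
- timer: kitchen timer with a dial, 62 x 66 x 66 mm, a bystander; origin at the centre of its underside
- tape: roll of tape lying flat, 96 mm in diameter, 25 mm high, a bystander; origin at the centre of its underside
- tall_tub: round open plastic tub, 103 mm in diameter, 100 mm tall, a bystander; origin at the centre of its underside
- low_tub: round open plastic tub, 103 mm in diameter, 75 mm tall, a bystander; origin at the centre of its underside
There are look-alikes about, which are no part of the job. What is shaped like the case but blue is not meant. What is shaped like the riser but green is not meant.

How it is judged (in metres and radians):
On the way, in this order (a step that is already met when the one before it is completed fails the run):
1. the case is lifted clear of the riser (height (world z) of case above 0.055 m and contact force between case and riser below 0.1 N and angle between case's own x axis and vertical between 0.8 and 2.34 rad), for 0.2 s.
2. the case lies flat on the riser again, let go (contact force between case and riser above 1 N and contact force between case and the fingers below 0.1 N and height (world z) of case below 0.055 m and angle between case's own z axis and vertical below 0.1 rad), for 0.2 s.
At the end, for the whole second after the job is handed in: the case stands upright on the worktop (within about 6 degrees) on its heavy end (the hidden weight, ballast_c0, is in the lower half) and is still; both jars stand upright on the worktop; timer, tape and both tubs are within 30 mm of where they stood ((angle between case's own x axis and vertical below 0.1 rad or angle between case's own x axis and vertical above 3.0416 rad) and height (world z) of case between 0.075 and 0.095 m and height (world z) of ballast_c0 below 0.07 m and linear speed of each of case, jar_a, jar_b below 0.02 m/s and angular speed of case below 0.1 rad/s and angle between each of jar_a, jar_b's own z axis and vertical below 0.1 rad and height (world z) of each of jar_a, jar_b below 0.012 m and distance of each of timer, tape, tall_tub, low_tub from where it was at the start of the episode below 0.03 m); the robot touches nothing.
It fails at once if the case is up-ended on its light end ((angle between case's own x axis and vertical below 0.6 rad or angle between case's own x axis and vertical above 2.5416 rad) and height (world z) of ballast_c0 above 0.1 m).
It fails at once if a jar is knocked over (angle between any of jar_a, jar_b's own z axis and vertical above 0.7 rad).
It fails at once if a bystander is shifted by more than 40 mm (distance of any of timer, tape, tall_tub, low_tub from where it was at the start of the episode above 0.04 m).
It also fails if it takes over 64 s, if anything falls off the work surface, if the arm or the gripper's body presses on something with over 40 N, if the wrist force passes 120 N, or if a joint passes its speed limit or range.

## Working session

There is one attempt and no reset: what is moved stays moved. The work goes in short steps, Python scripts to look and compute and a tool call to move; the robot and the scene stay as the last step left them, time stands still between calls to the robot, and variables do not carry over. Pictures are saved under pics/ and viewed, at most 10 in all, crops included, and the job is handed in when it is done.

Besides the shell and the picture viewer there is one more tool, called as a command line: name --argument value ..., lists and objects as JSON in quotes. carry_out: Moves the arm, as the interface text tells. Its arguments: {"type":"object","properties":{"series":{"type":"array"},"newtons":{"type":"number"}},"required":["series"]}

```bash
mkdir -p pics; cat > h.py <<'E'
import numpy as np,cv2
from station import monitor,vision,r
def cap(n,save=None):
    c=vision.capture(n)
    if save: cv2.imwrite(f'pics/{save}.png',c['pixels'][:,:,::-1])
    return c
def cloud(c):
    z=c['z_map'].astype(float);h,w=z.shape;f=h/2/np.tan(np.radians(c['vfov'])/2)
    v,u=np.mgrid[:h,:w]
    P=np.stack([(u-c['cx'])/f*z,(v-c['cy'])/f*z,z],-1)
    W=(P-np.array(c['t']))@np.array(c['R']);W[z==0]=np.nan
    return W
E
python3 - <<'E'
from h import *
s=monitor.observe();print(s)
for n in('top','scene'):
    c=cap(n,n+'0');W=cloud(c);np.savez(n+'0.npz',W=W,p=c['pixels']);print(n,c['vfov'],-np.array(c['R']).T@c['t'])
E
```

```text
{'time_s': 0.0, 'joint_pos': array([-1.40600362e+00,  1.50967522e-01,  1.43802241e+00,  1.30702587e-05,
        1.55380086e+00, -1.33977893e-01]), 'qvel': array([-0.00041193,  0.00107431,  0.00301612, -0.00018611,  0.00082731,
       -0.00033284]), 'joint_efforts': array([-2.41915041e-03, -7.13050389e+01, -5.70868242e+01, -4.34787189e-04,
        8.94075522e-03, -6.33797049e-05]), 'tcp_pos': array([ 169.19876406, -549.24124113,  195.09030609]), 'tool_rot': array([[ 9.55699164e-01,  2.94345163e-01, -1.83659707e-04],
       [ 2.94345170e-01, -9.55698446e-01,  1.18404434e-03],
       [ 1.72994427e-04, -1.18564953e-03, -9.99999282e-01]]), 'force': array([-0.56778012,  0.07176418,  0.07726405]), 'torque': array([0.01874659, 0.038391  , 0.04538749]), 'grasp_force': 0.0, 'width': 85.43761240180717}
top 54.73831897775988 [ 402.37903733  -13.67637317 1175.54156475]
scene 47.41583431232756 [-84.61084156 879.72026938 761.59265621]
```

View pics/top0.png

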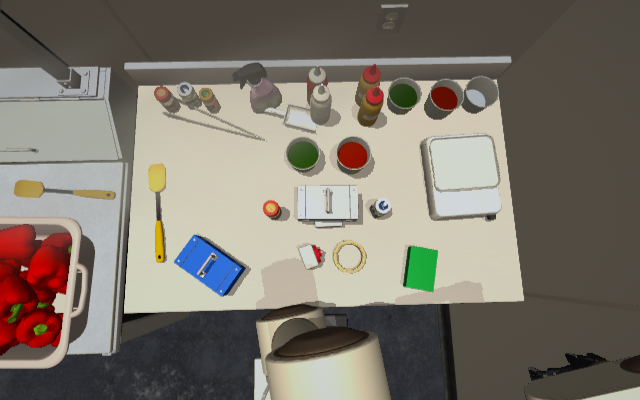

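View pics/scene0.png

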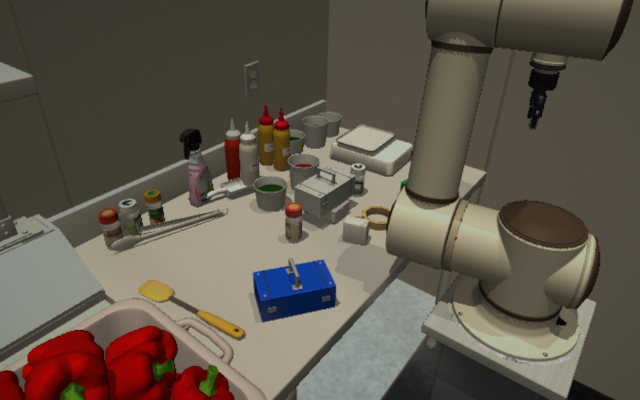

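The top view shows the wanted silver case at (328,203), lying along world y with its handle at (328,200). The possible mix-ups are the blue case at (210,265), the green block at (421,268) and the scale at (462,175). The jars in the lanes are at (272,210) and (382,208), the tubs at (303,154) and (353,155), the timer at (311,257) and the tape at (350,257).

```bash
python3 - <<'E'
from h import *
d=np.load('top0.npz');W=d['W'];p=d['p']
cv2.imwrite('pics/crop.png',cv2.resize(p[120:290,240:420,::-1],None,fx=3.3,fy=3.3,interpolation=cv2.INTER_CUBIC))
def blob(x0,y0,x1,y1,zl,zh,name):
    w=W[y0:y1,x0:x1];m=(w[...,2]>zl)&(w[...,2]<zh);q=w[m]
    if len(q)<4: print(name,'none');return
    b=cv2.minAreaRect(q[:,:2].astype(np.float32))
    print(name,len(q),'mean',q.mean(0).round(1),'rect',np.round(b[0],1),np.round(b[1],1),round(b[2],2),'min',q.min(0).round(),'max',q.max(0).round())
blob(285,170,370,235,100,118,'casetop')
blob(285,170,370,235,125,170,'handle')
blob(285,170,370,245,35,52,'riser')
blob(258,190,288,225,85,115,'jarL')
blob(368,190,396,225,80,115,'jarR')
blob(284,130,323,178,60,120,'tubL');blob(333,130,374,178,60,120,'tubR')
blob(296,238,328,275,40,80,'timer');blob(328,236,372,277,10,40,'tape')
E
```

```text
casetop 1978 mean [580.4 -59.9 110.3] rect [582.6 -60.3] [169.4  96.4] 88.68 min [ 533. -146.  100.] max [632.  25. 118.]
handle 72 mean [581.  -60.9 145.7] rect [581.4 -60. ] [ 7.8 62. ] 88.28 min [550. -65. 132.] max [612. -57. 150.]
riser 153 mean [551.1 -65.5  44. ] rect [605.8 -72.9] [181.8 172.8] 88.49 min [ 521. -166.   35.] max [694.  16.  52.]
jarL 212 mean [568.9  98.1 104.8] rect [569.4  99.1] [42.8 43.4] 45.92 min [549.  76.  86.] max [592. 120. 113.]
jarR 222 mean [ 569.3 -216.3   96.5] rect [ 570.  -216.9] [43.7 45. ] 86.25 min [ 547. -239.   80.] max [ 592. -195.  103.]
tubL 195 mean [749.1   6.7  70.9] rect [737.8   6.6] [101.5 101.5] 23.82 min [688. -43.  60.] max [792.  58.  78.]
tubR 963 mean [ 733.8 -143.    72.6] rect [ 728.4 -140.3] [ 99.4 101.6] 86.79 min [ 677. -191.   60.] max [779. -91. 104.]
timer 406 mean [436.1  -8.3  62. ] rect [438.2 -13.4] [65.6 61.9] 18.93 min [399. -43.  41.] max [470.  23.  72.]
tape 321 mean [ 432.8 -123.9   23.1] rect [ 432.6 -123.3] [94.7 90.7] 87.45 min [ 387. -171.   10.] max [479. -76.  30.]
```

View pics/crop.png

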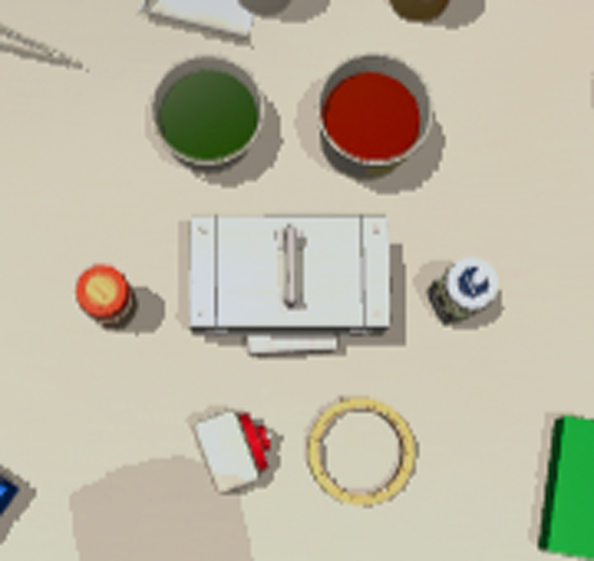

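carry_out --series '[[[0,0,0,0.102,85],[0,0,0,0.102,85],[0.7,-0.9,0,0,85],[0.8,-1,0,0,85],[0.8,-1,0,0,85],[0.8,-1,0,0,85],[0.8,-1,0,0,85],[0.8,-1,0,0,85]]]' --newtons 8

```text
time_s: 1.1
tcp_pos: [290.4, -403.6, 195.5]
tool_rot: [[1.0, -0.022, -0.0], [-0.022, -1.0, 0.0], [-0.0, -0.0, -1.0]]
force: [0.2, 0.2, -0.1]
width: 84.9
grasp_force: 0.0
```

carry_out --series '[[[0.8,-1,0,0,60],[0.8,-1,0,0,60],[0.8,-1,0,0,60],[0.8,-1,0,0,60],[0.8,-1,0,0,60],[0.8,-1,0,0,60],[0.8,-1,0,0,60],[0.8,-1,0,0,60]]]'

```text
time_s: 2.1
tcp_pos: [454.7, -207.1, 195.5]
tool_rot: [[1.0, -0.022, -0.0], [-0.022, -1.0, 0.0], [-0.0, -0.0, -1.0]]
force: [0.3, -0.7, -0.2]
width: 60.3
grasp_force: 0.0
```

carry_out --series '[[[0.9,-1,0,0,50],[0.9,-1,0,0,50],[0.9,-1,0,0,50],[0.8,-1,0,0,50],[0.8,-1,0,0,50],[0.7,-0.9,0,0,50],[0,0,0,0,50]]]'

```text
time_s: 2.98
tcp_pos: [582.9, -61.9, 195.0]
tool_rot: [[1.0, -0.02, -0.001], [-0.02, -1.0, 0.001], [-0.001, -0.001, -1.0]]
force: [-0.3, 0.0, 0.5]
width: 49.9
grasp_force: 0.0
```

carry_out --series '[[[0,0,1,0,50],[0,0,1,0,50],[0,0,0.8,0,50],[0,0,0,0,50],[0,0,0,0,0],[0,0,0,0,0],[0,0,0,0,0],[0,0,0,0,0]]]' --newtons 8

```text
time_s: 3.98
tcp_pos: [582.5, -63.3, 126.0]
tool_rot: [[1.0, -0.022, 0.0], [-0.022, -1.0, 0.0], [0.0, -0.0, -1.0]]
force: [-1.0, -0.1, -0.2]
width: -0.0
grasp_force: 0.0
```

```bash
python3 - <<'E'
from h import *
print(monitor.observe()['width'],monitor.observe()['grasp_force'])
c=cap('scene','s1');a=c['pixels'][120:260,230:420,::-1]
t=cap('top','t1')['pixels'][150:250,250:410,::-1]
cv2.imwrite('pics/s1c.png',np.vstack([cv2.resize(a,(560,412)),cv2.resize(t,(560,350))])[:600] if 0 else np.hstack([cv2.resize(a,(430,317)),cv2.resize(t,(370,317))]))
E
```

```text
-0.040866955033711794 0.0
```

View pics/s1c.png

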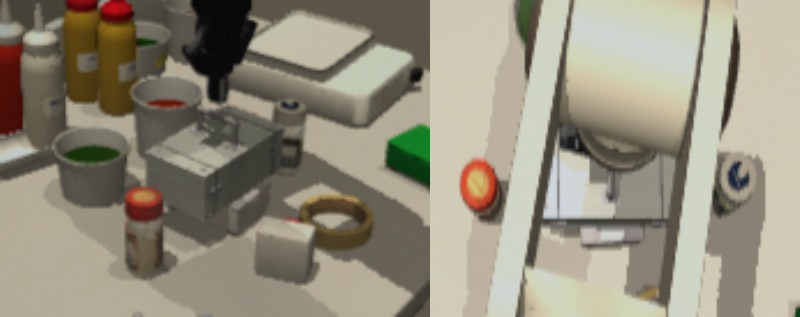

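```bash
cat >> h.py <<'E'
def proj(c,X):
    h=c['z_map'].shape[0];f=h/2/np.tan(np.radians(c['vfov'])/2)
    q=np.array(c['R'])@np.array(X)+c['t'];return np.round([f*q[0]/q[2]+c['cx'],f*q[1]/q[2]+c['cy']],1)
E
python3 - <<'E'
from h import *
c=cap('scene');s=monitor.observe();print(s['tcp_pos'],proj(c,s['tcp_pos']),proj(c,[582,-61,143]),c['cx'],c['cy'])
W=cloud(c);p=c['pixels'].astype(int)
m=(p.max(2)<50);m[:, :300]=0;m[:,350:]=0;m[:120]=0;m[190:]=0
v,u=np.nonzero(m);i=np.argsort(v)[-12:]
for k in i: print(u[k],v[k],W[v[k],u[k]].round())
# handle in scene: points z>125 near case
q=(W[...,2]>128)&(W[...,2]<160)&(abs(W[...,0]-582)<45)&(abs(W[...,1]+60)<40)
for z in range(128,160,4):
    k=q&(abs(W[...,2]-z)<2);print(z,k.sum(),np.median(W[k],0).round(1) if k.any() else '')
b=q&(p.min(2)>90);print(W[b].min(0).round(),W[b].max(0).round(),np.median(W[b],0).round(1))
E
```

```text
[582.36734142 -63.27829227 125.75346923] [325.2 175.6] [325.  170.7] 318.79340893718165 191.17339691315996
329 162 [572. -64. 173.]
323 163 [582. -50. 172.]
324 163 [577. -48. 175.]
325 163 [577. -53. 173.]
326 163 [577. -58. 171.]
327 163 [575. -59. 171.]
328 163 [575. -65. 168.]
329 163 [570. -62. 171.]
324 164 [577. -48. 171.]
325 164 [575. -50. 171.]
326 164 [574. -54. 170.]
328 164 [574. -63. 167.]
128 5 [555.  -55.3 129.5]
132 6 [550.5 -58.2 131. ]
136 8 [579.2 -57.8 135.7]
140 13 [581.  -57.4 140.8]
144 26 [575.7 -57.2 144.2]
148 23 [580.1 -57.9 147.1]
152 0 
156 0 
[550. -63. 144.] [609. -55. 149.] [593.1 -58.6 146.8]
```

```bash
python3 - <<'E'
from h import *
c=cap('scene');p=c['pixels'];d=np.load('scene0.npz')
print('start tcp',proj(c,[169.2,-549.2,195.1]))
a=cv2.resize(p[130:200,290:370,::-1],None,fx=5,fy=5,interpolation=cv2.INTER_NEAREST)
b=cv2.resize(d['p'][60:130,500:580,::-1].copy(),None,fx=5,fy=5,interpolation=cv2.INTER_NEAREST)
x=(proj(c,monitor.observe()['tcp_pos'])-[290,130])*5;cv2.circle(a,tuple(x.astype(int).tolist()),3,(0,0,255),-1)
cv2.imwrite('pics/s2.png',np.hstack([a,b]))
E
```

```text
start tcp [526.3 138.2]
```

View pics/s2.png

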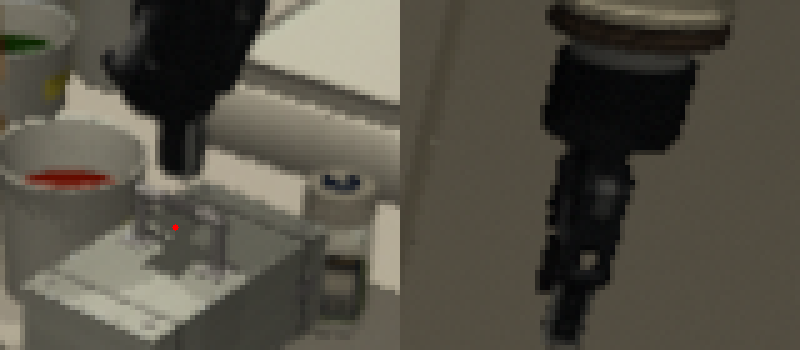

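```bash
python3 - <<'E'
from h import *
c=cap('scene');W=cloud(c)
for u in(323,326,329):
  print(u)
  for v in range(156,186,2): print(v,c['pixels'][v,u],W[v,u].round())
E
```

```text
323
156 [10  9 11] [586. -54. 191.]
158 [12 13 13] [582. -49. 188.]
160 [9 9 9] [582. -49. 182.]
162 [ 9 10 10] [583. -51. 175.]
164 [63 60 54] [583. -52. 168.]
166 [179 169 151] [ 768. -310.   -5.]
168 [123 116 105] [ 751. -286.    3.]
170 [64 61 59] [589. -61. 143.]
172 [66 65 57] [616. -99. 111.]
174 [74 72 64] [610. -91. 110.]
176 [73 72 63] [605. -84. 108.]
178 [73 73 64] [596. -72. 109.]
180 [73 73 63] [590. -63. 109.]
182 [74 73 64] [582. -52. 110.]
184 [106 105  92] [573. -41. 111.]
326
156 [11 10 10] [576. -55. 194.]
158 [17 17 15] [576. -55. 188.]
160 [17 17 16] [575. -55. 182.]
162 [16 17 16] [577. -57. 175.]
164 [32 32 30] [577. -57. 168.]
166 [136 129 114] [577. -58. 161.]
168 [105 101  89] [ 623. -124.  112.]
170 [72 69 65] [576. -57. 149.]
172 [62 60 55] [578. -60. 141.]
174 [73 73 63] [603. -96. 110.]
176 [72 72 63] [592. -81. 114.]
178 [72 73 64] [587. -74. 112.]
180 [73 72 64] [579. -64. 112.]
182 [73 72 64] [577. -60. 108.]
184 [94 94 83] [568. -48. 110.]
329
156 [33 33 31] [572. -63. 192.]
158 [31 31 27] [572. -65. 185.]
160 [30 30 28] [572. -64. 179.]
162 [34 34 32] [572. -64. 173.]
164 [51 50 44] [573. -66. 166.]
166 [154 149 132] [ 747. -317.   -1.]
168 [93 93 82] [ 616. -130.  112.]
170 [80 78 71] [ 611. -122.  110.]
172 [110 106  99] [566. -58. 145.]
174 [60 59 53] [565. -57. 140.]
176 [95 95 83] [587. -90. 111.]
178 [91 91 80] [579. -78. 113.]
180 [73 71 63] [573. -69. 112.]
182 [103 101  90] [567. -62. 111.]
184 [133 128 119] [560. -52. 111.]
```

```bash
python3 - <<'E'
from h import *
d=np.load('scene0.npz');W=d['W']
m=(abs(W[...,0]-169)<60)&(abs(W[...,1]+549)<70)&(W[...,2]>150)&(W[...,2]<300)
v,u=np.nonzero(m);i=np.argsort(W[m][:,2])[:12]
for k in i: print(u[k],v[k],W[v[k],u[k]].round(),d['p'][v[k],u[k]])
print(monitor.observe())
E
```

```text
529 129 [ 161. -505.  243.] [65 61 53]
529 118 [ 185. -592.  244.] [45 41 34]
530 129 [ 157. -501.  245.] [56 53 46]
528 118 [ 187. -588.  245.] [44 41 35]
534 129 [ 148. -508.  245.] [66 64 57]
531 129 [ 155. -502.  245.] [63 60 53]
527 118 [ 189. -585.  245.] [57 53 45]
535 129 [ 145. -508.  246.] [55 52 45]
532 129 [ 152. -502.  246.] [65 63 55]
527 117 [ 191. -591.  246.] [41 38 33]
531 128 [ 156. -506.  247.] [45 44 41]
533 129 [ 150. -502.  247.] [66 64 56]
{'time_s': 4.225, 'joint_pos': array([-2.39830999e-01,  2.05409921e-01,  1.51539804e+00,  7.96652204e-05,
        1.42087850e+00,  1.35260392e+00]), 'qvel': array([-1.18753608e-03, -3.22260579e-04, -1.01473346e-03,  3.75051359e-06,
       -9.54205052e-04, -2.93922744e-06]), 'joint_efforts': array([-7.46274181e-04, -7.47326303e+01, -5.54249954e+01,  2.14558577e-04,
        2.89488387e-03, -3.44834361e-04]), 'tcp_pos': array([582.34531005, -63.31334998, 125.70159314]), 'tool_rot': array([[ 9.99765634e-01, -2.16488102e-02, -7.24050379e-05],
       [-2.16488030e-02, -9.99765632e-01,  9.87984206e-05],
       [-7.45269367e-05, -9.72077833e-05, -9.99999992e-01]]), 'force': array([-0.72490565, -0.13598761, -0.23407544]), 'torque': array([-0.02516334,  0.0099309 , -0.00886937]), 'grasp_force': 0.0, 'width': 0.2424474087103465}
```

The seen fingertip (scene pixel 325,165) is at z≈164, while the reported TCP is at 126, so the true finger end lies about 38 mm higher than reported. The start picture gives the same offset. I'll reopen, go lower and watch the force.

carry_out --series '[[[0,-0.1,0,0,50],[0,0,0,0,50],[0,0,0,0,50],[0,0,0.8,0,50],[0,0,0.7,0,50],[0,0,0,0,50]]]' --newtons 8

```text
time_s: 4.97
tcp_pos: [581.6, -60.7, 86.8]
tool_rot: [[1.0, -0.022, -0.003], [-0.022, -1.0, 0.001], [-0.003, -0.001, -1.0]]
force: [0.0, 0.4, 0.6]
width: 50.1
grasp_force: 0.0
```

carry_out --series '[[[0,0,0,0,0],[0,0,0,0,0],[0,0,0,0,0],[0,0,0,0,0],[0,0,0,0,0],[0,0,0,0,0]]]' --newtons 8

```text
time_s: 5.72
tcp_pos: [582.8, -60.8, 88.9]
tool_rot: [[1.0, -0.022, 0.001], [-0.022, -1.0, -0.0], [0.001, -0.0, -1.0]]
force: [-0.4, 1.2, 6.5]
width: 8.2
grasp_force: 19.7
```

carry_out --series '[[[0,0,-0.4,0,0],[0,0,-0.5,0,0],[0,0,-0.5,0,0],[0,0,-0.5,0,0],[0,0,0,0,0],[0,0,0,0,0],[0,0,0,0,0]]]' --newtons 8

```text
time_s: 6.6
tcp_pos: [582.2, -60.8, 135.1]
tool_rot: [[1.0, -0.022, -0.001], [-0.022, -1.0, 0.0], [-0.001, -0.0, -1.0]]
force: [0.0, 0.8, -6.3]
width: 8.4
grasp_force: 19.5
```

```bash
cat > tilt.py <<'E'
from h import *
import sys
c=cap('scene',sys.argv[1]);W=cloud(c);p=c['pixels'].astype(int)
s=monitor.observe();print(s['time_s'],s['tcp_pos'].round(1),s['force'].round(1),s['width'])
m=(abs(W[...,0]-582)<60)&(W[...,1]>-170)&(W[...,1]<60)&(W[...,2]>95)&(p.max(2)>60)&(p.max(2)-p.min(2)<50)
q=W[m]
for y in range(-165,60,15):
    k=q[abs(q[:,1]-y)<7.5];print(y,len(k),np.percentile(k[:,2],[10,50,90]).round(1) if len(k)>5 else '')
E
python3 tilt.py s3
```

```text
6.65 [582.2 -60.8 135.2] [ 1.1  0.8 -6.6] 7.950223512793328
-165 5 
-150 71 [158.  180.7 183.3]
-135 113 [150.9 177.5 181. ]
-120 148 [126.4 173.  544.4]
-105 227 [123.1 173.2 549.2]
-90 131 [110.9 163.5 542.5]
-75 183 [116.5 157.8 541. ]
-60 271 [149.8 156.9 415.8]
-45 272 [145.3 152.8 418.3]
-30 358 [141.6 379.1 419.2]
-15 522 [136.7 386.  422.2]
0 430 [102.5 132.  536.1]
15 484 [133.1 510.9 548.6]
30 244 [458.8 502.7 545.2]
45 0
```

View pics/s3.png

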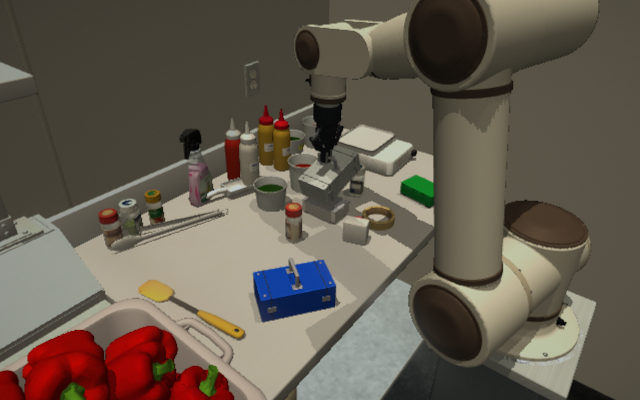

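The picture shows the case hanging from its handle at about (325,160). Its top falls from z≈181 at y=-135 to z≈133 at y=0, a tilt of about 20°, so the heavy end is +y, on the side of the orange-capped jar at (293,222). I'll lower it in two stages.

carry_out --series '[[[0,0,0.4,0,0],[0,0,0.4,0,0],[0,0,0.3,0,0],[0,0,0,0,0]]]'

```text
time_s: 7.15
tcp_pos: [582.1, -60.7, 107.4]
tool_rot: [[1.0, -0.022, -0.001], [-0.022, -1.0, 0.0], [-0.001, -0.0, -1.0]]
force: [-0.1, 1.2, -6.3]
width: 8.1
grasp_force: 19.6
```

```bash
python3 tilt.py s4
```

```text
7.2 [582.3 -60.8 107.9] [ 0.3 -0.5 -5.9] 8.27693194023033
-165 8 [ 96.  108.4 122.9]
-150 74 [129.  151.7 154.8]
-135 98 [145.8 148.8 152. ]
-120 131 [139.7 145.4 522.2]
-105 191 [136.7 512.3 523.2]
-90 93 [110.7 134.9 515.7]
-75 147 [111.1 130.8 514.8]
-60 235 [123.5 129.  387.4]
-45 273 [118.3 143.3 392.9]
-30 342 [114.3 351.9 393.4]
-15 495 [110.9 360.5 395.7]
0 254 [103.6 108.8 515. ]
15 500 [104.2 478.6 522.1]
30 236 [434.2 481.2 521.5]
45 0
```

carry_out --series '[[[0,0,0.2,0,0],[0,0,0.2,0,0],[0,0,0.2,0,0],[0,0,0,0,0]]]'

```text
time_s: 7.7
tcp_pos: [583.4, -61.6, 94.5]
tool_rot: [[1.0, -0.022, 0.003], [-0.022, -1.0, -0.001], [0.003, 0.001, -1.0]]
force: [0.2, -5.1, 7.6]
width: 8.1
grasp_force: 21.2
```

```bash
python3 tilt.py s5
```

```text
7.75 [583.4 -61.6  94.5] [ 1.3 -5.1  8.3] 8.358073198736388
-165 0 
-150 36 [123.5 124.7 126.4]
-135 84 [120.9 123.9 125.7]
-120 106 [119.6 122.6 510.8]
-105 153 [118.4 502.6 511.6]
-90 72 [116.3 119.6 503.6]
-75 104 [113.8 118.8 502.6]
-60 227 [113.9 130.5 378.5]
-45 227 [112.3 334.7 381.6]
-30 332 [110.7 341.9 382.9]
-15 454 [109.4 349.9 383.1]
0 210 [106.4 110.3 499.1]
15 597 [102.8 443.9 508.6]
30 230 [424.8 469.3 512.7]
45 0
```

carry_out --series '[[[0,0,0.12,0,0],[0,0,0.1,0,0],[0,0,0,0,0]]]'

```text
time_s: 8.12
tcp_pos: [584.3, -62.6, 90.6]
tool_rot: [[1.0, -0.022, 0.006], [-0.022, -1.0, -0.003], [0.006, 0.003, -1.0]]
force: [-0.8, -10.8, 23.3]
width: 7.9
grasp_force: 23.7
```

carry_out --series '[[[0,0,0,0,25],[0,0,0,0,40],[0,0,0,0,50],[0,0,0,0,50],[0,0,0,0,50]]]'

```text
time_s: 8.75
tcp_pos: [582.4, -60.7, 87.6]
tool_rot: [[1.0, -0.021, -0.0], [-0.021, -1.0, 0.0], [-0.0, -0.0, -1.0]]
force: [0.1, -0.1, -0.0]
width: 49.8
grasp_force: 0.0
```

```bash
python3 tilt.py s6
```

```text
8.8 [582.4 -60.7  87.7] [-0.2  0.9 -0.5] 50.23687919120535
-165 3 
-150 60 [107.9 110.1 111.5]
-135 55 [109.1 110.6 113.1]
-120 65 [108.2 111.4 500.1]
-105 154 [109.5 495.5 506.5]
-90 94 [108.2 111.1 496. ]
-75 133 [108.8 134.7 364.4]
-60 144 [109.4 325.7 373.9]
-45 209 [109.4 332.9 374.2]
-30 313 [109.8 337.2 377.5]
-15 450 [110.2 345.  378.5]
0 226 [108.2 216.5 497. ]
15 565 [102.8 444.1 502.4]
30 231 [420.2 463.2 506.7]
45 0
```

carry_out --series '[[[0,0,-1,0,50],[0,0,-1,0,60],[0,0,-1,0,85],[-0.3,-0.9,0,0,85],[-0.36,-1,0,0,85],[0,-1,0,0,85],[0,-1,0,0,85],[0,-1,0,0,85]]]' --newtons 25

```text
time_s: 9.8
tcp_pos: [567.8, 63.7, 161.9]
tool_rot: [[1.0, -0.021, -0.001], [-0.021, -1.0, 0.0], [-0.001, -0.0, -1.0]]
force: [0.9, -0.1, 0.0]
width: 84.8
grasp_force: 0.0
```

carry_out --series '[[[0,-1,0,0,85],[0,-0.5,0,0,85],[0,0,1,0,85],[0,0,1,0,85],[0,0,1,0,85],[0,0,1,0,85],[0,0,0,0,85]]]'

```text
time_s: 10.68
tcp_pos: [568.0, 99.5, 60.9]
tool_rot: [[1.0, -0.022, -0.004], [-0.022, -1.0, -0.0], [-0.004, 0.0, -1.0]]
force: [-0.0, 0.1, -0.6]
width: 84.9
grasp_force: 0.0
```

```bash
python3 - <<'E'
from h import *
c=cap('scene');W=cloud(c);print(monitor.observe()['tcp_pos'])
cv2.imwrite('pics/s7.png',cv2.resize(c['pixels'][120:270,220:400,::-1],None,fx=3,fy=3))
E
```

```text
[568.90558684  99.49066201  62.43675153]
```

View pics/s7.png

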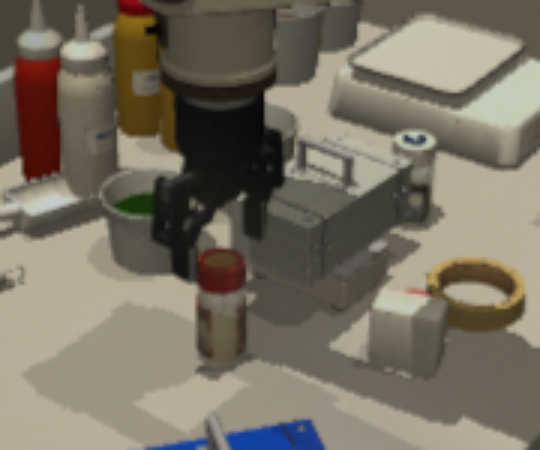

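The picture shows the case flat on the riser, and the fingertips at (180,270) and (255,230) straddling the orange-capped jar at (222,300). I'll go down and grip it.

carry_out --series '[[[0,0,0.7,0,85],[0,0,0.8,0,85],[0,0,0,0,85],[0,0,0,0,30],[0,0,0,0,30],[0,0,0,0,30],[0,0,0,0,30]]]' --newtons 25

```text
time_s: 11.6
tcp_pos: [569.9, 99.5, 26.0]
tool_rot: [[1.0, -0.022, 0.001], [-0.022, -1.0, 0.0], [0.001, -0.0, -1.0]]
force: [-0.1, 0.1, 6.1]
width: 43.7
grasp_force: 25.1
```

carry_out --series '[[[0,0,-0.6,0,30],[0,-0.5,0,0,30],[0,-1,0,0,30],[0,-1,0,0,30],[0,-1,0,0,30],[0,-1,0,0,30],[0,-0.6,0,0,30],[0,0,0,0,30]]]'

```text
time_s: 12.6
tcp_pos: [571.9, 228.0, 40.1]
tool_rot: [[1.0, -0.02, -0.0], [-0.02, -1.0, 0.0], [-0.0, -0.0, -1.0]]
force: [0.4, -0.3, -0.9]
width: 44.2
grasp_force: 25.8
```

carry_out --series '[[[0,0,0.4,0,30],[0,0,0.16,0,30],[0,0,0,0,30]]]'

```text
time_s: 12.98
tcp_pos: [572.2, 226.3, 26.0]
tool_rot: [[1.0, -0.022, -0.0], [-0.022, -1.0, -0.0], [-0.0, 0.0, -1.0]]
force: [-0.4, -0.3, -1.7]
width: 44.0
grasp_force: 25.8
```

carry_out --series '[[[0,0,0.06,0,30],[0,0,0,0,30]]]'

```text
time_s: 13.22
tcp_pos: [572.7, 226.4, 25.8]
tool_rot: [[1.0, -0.022, 0.001], [-0.022, -1.0, -0.0], [0.001, 0.0, -1.0]]
force: [-3.7, -3.5, 15.4]
width: 43.9
grasp_force: 26.9
```

carry_out --series '[[[0,0,0,0,85],[0,0,0,0,85],[0,0,0,0,85],[0,0,-1,0,85],[0,0,-1,0,85],[0,0,-1,0,85],[0,0,-1,0,85],[0,0,-1,0,85]]]'

```text
time_s: 14.22
tcp_pos: [572.0, 227.0, 150.4]
tool_rot: [[1.0, -0.022, -0.0], [-0.022, -1.0, 0.0], [-0.0, -0.0, -1.0]]
force: [0.1, 0.1, -0.0]
width: 84.9
grasp_force: 0.0
```

```bash
python3 - <<'E'
from h import *
s=monitor.observe();print(s['tcp_pos'])
for n in('top','scene'):
  c=cap(n,n+'8');W=cloud(c)
  def blob(m,name):
    q=W[m]
    if len(q)<8: print(name,'none');return
    b=cv2.minAreaRect(q[:,:2].astype(np.float32));print(n,name,len(q),np.round(b[0],1),np.round(b[1],1),round(b[2],1),q.mean(0).round(1))
  X,Y,Z=W[...,0],W[...,1],W[...,2]
  near=(X>525)&(X<640)
  blob(near&(Y<60)&(Y>-180)&(abs(Z-111)<6),'case')
  blob(near&(Y<60)&(Y>-180)&(abs(Z-144)<7),'handle')
  blob(near&(abs(X-572)<35)&(abs(Y-226)<35)&(Z>95)&(Z<112),'jarA')
E
```

```text
[572.00878238 226.96194355 150.39823024]
top case 1950 [583.7 -74. ] [168.5  95.2] 88.8 [582.7 -73.4 110.5]
top handle 86 [583.1 -73.4] [ 8.5 62.8] 87.8 [581.1 -73.  145.8]
top jarA 36 [572.5 208.6] [25.9 11.1] 12.8 [572.1 209.  104.1]
scene case 932 [580.5 -74.5] [178.1  98. ] 88.8 [576.4 -62.4 110.4]
scene handle 67 [578.7 -71.2] [12.5 65.4] 89.7 [578.3 -70.6 144.2]
scene jarA 205 [570.3 227.8] [42.7 43.9] 85.6 [567.4 230.2 104.2]
```

Jar A stands at (570,228), out of the lane. The case lies flat, centred at (583,-74). I'll push the handle bar towards +y with closed fingers.

carry_out --series '[[[0.1,1,0,0,0],[0.1,1,0,0,0],[0.1,1,0,0,0],[0.1,1,0,0,0],[0.1,1,0,0,0],[0.1,1,0,0,0],[0.1,1,0,0,0],[0,1,0,0,0]]]'

```text
time_s: 15.32
tcp_pos: [585.1, 25.8, 148.8]
tool_rot: [[1.0, -0.022, -0.001], [-0.022, -1.0, 0.0], [-0.001, -0.0, -1.0]]
force: [0.6, -0.4, 0.3]
width: 0.2
grasp_force: 0.0
```

carry_out --series '[[[0,1,0,0,0],[0,1,0,0,0],[0,1,0,0,0],[0,1,0,0,0],[0,1,0,0,0],[0,0.2,0,0,0],[0,0,1,0,0],[0,0,1,0,0]]]'

```text
time_s: 16.32
tcp_pos: [582.4, -102.7, 98.8]
tool_rot: [[1.0, -0.022, 0.0], [-0.022, -1.0, 0.0], [0.0, -0.0, -1.0]]
force: [0.4, 0.6, -0.3]
width: -0.1
grasp_force: 0.0
```

carry_out --series '[[[0,0,0,0,0],[0,-0.4,0,0,0],[0,-0.2,0,0,0],[0,-0.2,0,0,0],[0,-0.2,0,0,0]]]'

```text
time_s: 16.95
tcp_pos: [583.7, -78.1, 101.2]
tool_rot: [[1.0, -0.021, 0.002], [-0.021, -1.0, -0.001], [0.002, 0.001, -1.0]]
force: [0.1, -2.1, 0.8]
width: 0.2
grasp_force: 0.9
```

carry_out --series '[[[0,-0.2,0,0,0],[0,-0.2,0,0,0],[0,-0.2,0,0,0],[0,0,0,0,0],[0,0,0,0,0]]]'

```text
time_s: 17.58
tcp_pos: [583.3, -63.3, 99.6]
tool_rot: [[1.0, -0.022, -0.0], [-0.022, -1.0, 0.0], [-0.0, -0.0, -1.0]]
force: [-0.2, -1.9, -1.2]
width: -0.2
grasp_force: 0.4
```

```bash
python3 tilt.py s9 | head -16
```

```text
17.625 [583.3 -63.4  99.6] [-0.6 -0.6 -0.4] -0.20095369847079111
-165 0 
-150 0 
-135 54 [120.  142.1 144.6]
-120 128 [137.  141.3 514.7]
-105 175 [133.5 141.9 516.6]
-90 103 [127.9 132.1 507.8]
-75 113 [123.2 129.1 507.3]
-60 187 [120.8 127.3 381.2]
-45 321 [117.2 155.  380.8]
-30 376 [113.6 349.5 387.1]
-15 429 [109.4 350.7 388.8]
0 264 [104.8 217.6 510.3]
15 645 [102.4 461.1 513.9]
30 199 [ 97.5 446.5 509.2]
45 0
```

carry_out --series '[[[0,0,-0.3,0,0],[0,0,-0.4,0,0],[0,0,-0.6,0,0],[0,0,-0.8,0,0],[0,0,-1,0,0],[0,0,-1,0,0],[0,0,0,0,0]]]'

```text
time_s: 18.5
tcp_pos: [584.2, -63.5, 205.2]
tool_rot: [[1.0, -0.022, 0.004], [-0.022, -1.0, -0.001], [0.004, 0.001, -1.0]]
force: [-0.4, 0.2, -0.2]
width: -0.0
grasp_force: 0.0
```

```bash
python3 tilt.py s10|head -1; python3 -c "
import cv2;a=cv2.imread('pics/s10.png');cv2.imwrite('pics/s10c.png',cv2.resize(a[100:260,220:400],None,fx=3,fy=3))"
```

```text
18.55 [583.7 -63.4 203.6] [-0.6  0.4 -0.8] -0.2234749542979662
```

View pics/s10c.png

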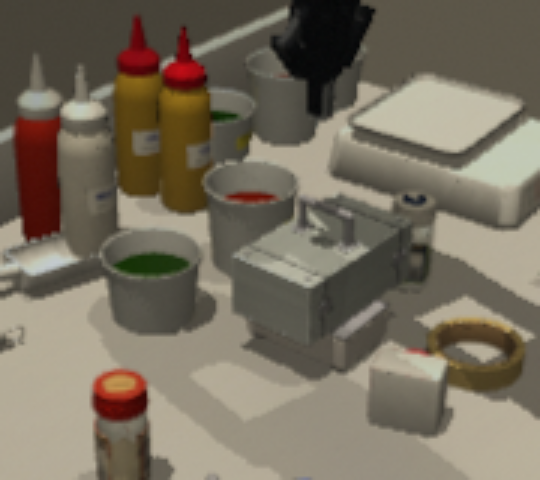

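The case at (320,260) still lies on the riser, so I'll check its tilt and position.

```bash
cat > fit.py <<'E'
from h import *
print(monitor.observe()['tcp_pos'].round(1))
for n in('top','scene'):
  c=cap(n);W=cloud(c);X,Y,Z=W[...,0],W[...,1],W[...,2]
  p=c['pixels'].astype(int)
  m=(X>530)&(X<635)&(Y<110)&(Y>-180)&(Z>15)&(Z<240)&(p.max(2)>55)
  q=W[m]
  for y in range(-180,110,12):
    k=q[abs(q[:,1]-y)<6]
    if len(k)>8: print(n,y,len(k),np.percentile(k[:,2],[10,50,90]).round(0))
E
python3 fit.py
```

```text
[583.7 -63.4 203.6]
top -156 11 [107. 110. 113.]
top -144 78 [108. 110. 113.]
top -132 120 [107. 110. 113.]
top -120 118 [107. 111. 113.]
top -108 104 [107. 110. 113.]
top -96 111 [ 70. 109. 113.]
top -84 94 [ 49. 110. 113.]
top -72 124 [ 69. 112. 148.]
top -60 116 [ 58. 110. 113.]
top -48 130 [ 71. 110. 113.]
top -36 127 [ 69. 110. 113.]
top -24 126 [ 95. 110. 113.]
top -12 133 [107. 111. 113.]
top 0 139 [106. 110. 113.]
top 12 63 [106. 110. 113.]
scene -156 60 [ 64. 109. 111.]
scene -144 84 [ 69. 110. 112.]
scene -132 79 [ 60. 110. 112.]
scene -120 68 [ 60. 102. 111.]
scene -108 97 [ 62. 109. 112.]
scene -96 93 [ 52. 108. 112.]
scene -84 95 [ 60. 109. 112.]
scene -72 220 [ 73. 113. 146.]
scene -60 123 [ 54. 109. 112.]
scene -48 115 [ 60. 109. 112.]
scene -36 120 [ 57. 109. 112.]
scene -24 170 [ 18.  88. 111.]
scene -12 115 [ 59. 110. 112.]
scene 0 118 [ 63. 109. 112.]
scene 12 553 [ 53.  81. 108.]
```

The high push only pivoted the case, and it fell back flat at centre y≈-73. This time I'll grip the bar firmly, drag the case 23 mm along the riser so it can't pivot, then tip it.

carry_out --series '[[[0,0.36,0,0,50],[0,0,0.4,0,50],[0,0,1,0,50],[0,0,1,0,50],[0,0,1,0,50],[0,0,0.8,0,50],[0,0,0.4,0,50],[0,0,0,0,50]]]' --newtons 50

```text
time_s: 19.65
tcp_pos: [582.8, -72.3, 86.5]
tool_rot: [[1.0, -0.022, -0.001], [-0.022, -1.0, 0.0], [-0.001, -0.0, -1.0]]
force: [-0.5, -0.8, 0.1]
width: 49.7
grasp_force: 0.0
```

carry_out --series '[[[0,0,0,0,0],[0,0,0,0,0],[0,0,0,0,0],[0,0,0,0,0],[0,0,0,0,0]]]'

```text
time_s: 20.27
tcp_pos: [583.5, -72.8, 87.9]
tool_rot: [[1.0, -0.022, 0.001], [-0.022, -1.0, -0.001], [0.001, 0.001, -1.0]]
force: [-0.6, -3.6, 6.4]
width: 7.5
grasp_force: 48.9
```

carry_out --series '[[[0,-0.3,0,0,0],[0,-0.3,0,0,0],[0,-0.3,0,0,0],[0,0,0,0,0]]]'

```text
time_s: 20.78
tcp_pos: [585.6, -51.0, 91.0]
tool_rot: [[1.0, -0.022, 0.006], [-0.022, -1.0, -0.003], [0.006, 0.003, -1.0]]
force: [-4.7, -9.4, 34.6]
width: 7.1
grasp_force: 53.4
```

carry_out --series '[[[0,0,0,0,20],[0,0,0,0,40],[0,0,0,0,40],[0,0,0,0,40]]]'

```text
time_s: 21.28
tcp_pos: [583.5, -49.8, 86.9]
tool_rot: [[1.0, -0.022, -0.001], [-0.022, -1.0, 0.0], [-0.001, -0.0, -1.0]]
force: [0.5, -0.7, -0.2]
width: 39.7
grasp_force: 0.4
```

```bash
python3 fit.py | grep scene
```

```text
scene -144 74 [ 59. 110. 112.]
scene -132 72 [ 73. 110. 112.]
scene -120 73 [ 62. 108. 113.]
scene -108 77 [ 55. 107. 112.]
scene -96 78 [ 53.  98. 111.]
scene -84 90 [ 52. 105. 112.]
scene -72 109 [ 56. 109. 139.]
scene -60 139 [ 63. 111. 146.]
scene -48 106 [ 54. 108. 112.]
scene -36 124 [ 51. 109. 112.]
scene -24 192 [ 23. 107. 126.]
scene -12 124 [ 64. 110. 114.]
scene 0 130 [ 63. 110. 113.]
scene 12 267 [ 55.  93. 112.]
scene 24 386 [ 53.  79. 106.]
```

```bash
cat > hb.py <<'E'
from h import *
c=cap('scene');W=cloud(c);X,Y,Z=W[...,0],W[...,1],W[...,2];p=c['pixels'].astype(int)
m=(X>545)&(X<620)&(Y<60)&(Y>-110)&(Z>135)&(Z<152)&(p.max(2)>60)
print(m.sum(),np.percentile(Y[m],[5,50,95]).round(1))
m=(X>535)&(X<630)&(Z>100)&(Z<114)&(Y<60)&(Y>-180)&(p.max(2)>50);print('ends',np.percentile(Y[m],[0.5,99.5]).round(1))
E
python3 hb.py
```

```text
38 [-68.4 -61.7 -21.3]
ends [-149.   22.]
```

Centre y is now about -63, so the case pivots under drag because riser friction is high. Instead I'll lift it by the bar with a light grip, carry its heavy end past the riser's +y edge, and lower it so the heavy end goes down onto the worktop with the riser edge at mid-case.

carry_out --series '[[[0,0.48,0,0,40],[0,0,0,0,0],[0,0,0,0,0],[0,0,0,0,0],[0,0,0,0,0],[0,0,0,0,0]]]' --newtons 8

```text
time_s: 22.18
tcp_pos: [583.5, -61.9, 87.4]
tool_rot: [[1.0, -0.022, 0.0], [-0.022, -1.0, -0.0], [0.0, 0.0, -1.0]]
force: [-1.3, -3.2, 3.1]
width: 8.2
grasp_force: 19.6
```

carry_out --series '[[[0,0,-0.4,0,0],[0,0,-0.5,0,0],[0,0,-0.5,0,0],[0,0,-0.4,0,0],[0,0,0,0,0],[0,0,0,0,0]]]'

```text
time_s: 22.92
tcp_pos: [583.2, -61.8, 131.8]
tool_rot: [[1.0, -0.022, -0.001], [-0.022, -1.0, 0.0], [-0.001, -0.0, -1.0]]
force: [0.8, 0.3, -6.8]
width: 8.1
grasp_force: 19.5
```

carry_out --series '[[[0,-0.3,0,0,0],[0,-0.5,0,0,0],[0,-0.5,0,0,0],[0,-0.5,0,0,0],[0,-0.5,0,0,0],[0,-0.3,0,0,0],[0,-0.2,0,0,0],[0,0,0,0,0]]]'

```text
time_s: 23.92
tcp_pos: [584.9, 8.3, 132.2]
tool_rot: [[1.0, -0.021, -0.0], [-0.021, -1.0, 0.0], [-0.0, -0.0, -1.0]]
force: [-0.1, -0.7, -6.6]
width: 7.9
grasp_force: 19.5
```

```bash
python3 fit.py
```

```text
[584.9   8.3 132.2]
top -96 95 [ 44. 128. 145.]
top -84 111 [ 44. 161. 178.]
top -72 10 [175. 178. 180.]
top -36 119 [ 45. 165. 169.]
top -24 95 [ 69. 162. 165.]
top -12 85 [148. 160. 163.]
top 0 70 [127. 158. 177.]
top 12 69 [130. 154. 189.]
top 24 64 [129. 149. 153.]
top 36 75 [107. 147. 150.]
top 48 91 [129. 144. 147.]
top 60 91 [126. 141. 144.]
top 72 106 [134. 137. 140.]
top 84 23 [133. 135. 138.]
scene -96 39 [ 42.  45. 114.]
scene -84 101 [ 44. 130. 178.]
scene -72 147 [ 44. 173. 179.]
scene -60 155 [ 45. 169. 175.]
scene -48 163 [ 44. 165. 172.]
scene -36 146 [ 45. 146. 168.]
scene -24 242 [ 20.  42. 163.]
scene -12 93 [103. 151. 161.]
scene 0 138 [109. 156. 161.]
scene 12 214 [114. 153. 187.]
scene 24 151 [107. 149. 153.]
scene 36 164 [101. 146. 149.]
scene 48 166 [ 95. 142. 147.]
scene 60 210 [ 75. 137. 142.]
scene 72 414 [ 85. 111. 138.]
scene 84 109 [122. 130. 136.]
```

carry_out --series '[[[0,0,0.5,0,0],[0,0,0.6,0,0],[0,0,0.5,0,0],[0,0,0.3,0,0],[0,-0.1,0.2,0,0],[0,-0.3,0.2,0,0],[0,-0.3,0.2,0,0],[0,0,0,0,0]]]'

```text
time_s: 25.02
tcp_pos: [585.6, 28.1, 71.7]
tool_rot: [[1.0, -0.02, 0.002], [-0.02, -1.0, 0.003], [0.002, -0.003, -1.0]]
force: [-9.6, 15.1, 20.7]
width: 8.4
grasp_force: 22.4
```

```bash
python3 fit.py|grep scene
```

```text
scene -96 19 [43. 45. 47.]
scene -84 27 [43. 47. 91.]
scene -72 41 [ 44.  87. 112.]
scene -60 118 [ 48. 131. 138.]
scene -48 133 [ 67. 129. 136.]
scene -36 146 [ 61. 123. 129.]
scene -24 195 [ 28. 114. 123.]
scene -12 135 [ 60. 111. 116.]
scene 0 97 [ 48.  96. 109.]
scene 12 119 [ 41.  97. 105.]
scene 24 202 [ 48.  93. 111.]
scene 36 204 [ 44.  88. 128.]
scene 48 188 [43. 81. 86.]
scene 60 207 [29. 74. 79.]
scene 72 265 [25. 66. 72.]
scene 84 207 [47. 62. 68.]
```

carry_out --series '[[[0,-0.5,-0.1,0,0],[0,-0.5,-0.1,0,0],[0,-0.4,0,0,0],[0,-0.4,0.04,0,0],[0,0,0,0,0]]]'

```text
time_s: 25.75
tcp_pos: [586.1, 71.4, 73.4]
tool_rot: [[1.0, -0.021, -0.001], [-0.021, -1.0, 0.0], [-0.001, -0.0, -1.0]]
force: [0.5, -0.6, -6.1]
width: 8.2
grasp_force: 20.2
```

```bash
python3 fit.py|grep scene
```

```text
scene -96 25 [44. 45. 46.]
scene -84 27 [43. 44. 47.]
scene -72 25 [43. 44. 47.]
scene -60 20 [43. 45. 47.]
scene -48 25 [43. 45. 48.]
scene -36 36 [43. 76. 96.]
scene -24 125 [ 19.  40. 121.]
scene -12 138 [ 83. 134. 138.]
scene 0 139 [ 76. 127. 132.]
scene 12 147 [ 71. 122. 126.]
scene 24 147 [ 65. 115. 121.]
scene 36 134 [ 57. 109. 114.]
scene 48 97 [ 47. 100. 107.]
scene 60 160 [ 50.  97. 104.]
scene 72 236 [ 52.  93. 128.]
scene 84 201 [43. 86. 92.]
scene 96 195 [42. 80. 84.]
scene 108 137 [18. 74. 79.]
```

The 20 N grip held the tilt rigidly at about 27°, so the heavy corner slid along the worktop. I'll set the bottom face on the riser's edge about 32 mm to the heavy side of the middle, where friction holds, and rotate it round that edge.

carry_out --series '[[[0,0,-0.8,0,0],[0,0,-0.9,0,0],[0,0.6,0,0,0],[0,0.8,0,0,0],[0,0.8,0,0,0],[0,0.6,0,0,0],[0,0.2,0,0,0],[0,0,0,0,0]]]'

```text
time_s: 26.85
tcp_pos: [584.6, -4.6, 116.1]
tool_rot: [[1.0, -0.022, -0.0], [-0.022, -1.0, 0.0], [-0.0, -0.0, -1.0]]
force: [-0.4, 0.7, -6.7]
width: 8.3
grasp_force: 20.1
```

carry_out --series '[[[0,0,0.4,0,0],[0,0,0.4,0,0],[0,0,0.3,0,0],[0,0,0,0,0]]]'

```text
time_s: 27.35
tcp_pos: [584.4, -4.0, 88.1]
tool_rot: [[1.0, -0.021, -0.001], [-0.021, -1.0, 0.0], [-0.001, -0.0, -1.0]]
force: [-1.3, -0.2, -6.1]
width: 8.0
grasp_force: 20.1
```

```bash
python3 fit.py|grep scene
```

```text
scene -108 21 [ 85.  99. 112.]
scene -96 83 [ 44. 124. 150.]
scene -84 130 [ 46. 144. 149.]
scene -72 147 [ 47. 138. 144.]
scene -60 143 [ 72. 133. 139.]
scene -48 137 [ 67. 126. 132.]
scene -36 106 [ 55. 116. 126.]
scene -24 148 [ 23.  84. 120.]
scene -12 155 [ 62. 111. 118.]
scene 0 203 [ 70. 107. 144.]
scene 12 183 [ 51. 100. 105.]
scene 24 170 [ 51.  95. 100.]
scene 36 280 [28. 78. 94.]
scene 48 285 [50. 80. 89.]
scene 60 107 [71. 80. 84.]
```

carry_out --series '[[[0,0,0.15,0,0],[0,0,0.12,0,0],[0,0,0,0,0]]]'

```text
time_s: 27.82
tcp_pos: [585.8, -4.0, 84.3]
tool_rot: [[1.0, -0.021, 0.004], [-0.021, -1.0, 0.0], [0.004, -0.0, -1.0]]
force: [-5.2, 3.3, 18.0]
width: 8.2
grasp_force: 23.1
```

carry_out --series '[[[0,-0.25,0.02,0,0],[0,-0.3,0.06,0,0],[0,-0.3,0.1,0,0],[0,-0.3,0.12,0,0],[0,0,0,0,0]]]'

```text
time_s: 28.45
tcp_pos: [585.0, 25.0, 73.9]
tool_rot: [[1.0, -0.021, -0.001], [-0.021, -1.0, 0.0], [-0.001, -0.0, -1.0]]
force: [-0.0, -0.1, -6.4]
width: 7.9
grasp_force: 21.1
```

```bash
python3 fit.py|grep scene
```

```text
scene -96 18 [44. 45. 47.]
scene -84 32 [ 44.  62. 100.]
scene -72 40 [ 44.  93. 118.]
scene -60 132 [ 66. 135. 140.]
scene -48 136 [ 59. 130. 135.]
scene -36 147 [ 63. 124. 130.]
scene -24 182 [ 27. 114. 123.]
scene -12 122 [ 61. 113. 117.]
scene 0 97 [ 50. 101. 111.]
scene 12 130 [ 52. 101. 107.]
scene 24 214 [ 55.  97. 130.]
scene 36 194 [45. 91. 96.]
scene 48 176 [42. 85. 89.]
scene 60 233 [20. 77. 85.]
scene 72 267 [31. 71. 79.]
scene 84 212 [52. 67. 73.]
```

carry_out --series '[[[0,0,-0.5,0,0],[0,0,-0.5,0,0],[0,0.4,0,0,0],[0,0.36,0,0,0],[0,0,0.3,0,0],[0,0,0.3,0,0],[0,0,0.15,0,0],[0,0,0,0,0]]]'

```text
time_s: 29.55
tcp_pos: [584.8, 5.9, 80.6]
tool_rot: [[1.0, -0.021, -0.0], [-0.021, -1.0, 0.0], [-0.0, -0.0, -1.0]]
force: [-0.8, 1.6, -2.8]
width: 8.2
grasp_force: 21.4
```

carry_out --series '[[[0,0,0,0,16],[0,0,0,0,18],[0,0,0,0,18]]]'

```text
time_s: 29.92
tcp_pos: [585.1, 5.5, 80.9]
tool_rot: [[1.0, -0.022, 0.001], [-0.022, -1.0, 0.0], [0.001, -0.0, -1.0]]
force: [0.4, 1.7, 0.3]
width: 17.9
grasp_force: 0.9
```

```bash
python3 fit.py|grep scene
```

```text
scene -96 37 [ 44.  82. 106.]
scene -84 62 [ 45. 117. 147.]
scene -72 133 [ 73. 142. 147.]
scene -60 140 [ 73. 136. 141.]
scene -48 151 [ 68. 129. 135.]
scene -36 140 [ 61. 122. 129.]
scene -24 146 [ 25. 104. 122.]
scene -12 101 [ 52. 107. 115.]
scene 0 157 [ 56. 104. 110.]
scene 12 222 [ 55. 100. 137.]
scene 24 188 [51. 93. 99.]
scene 36 197 [29. 86. 91.]
scene 48 282 [24. 77. 85.]
scene 60 253 [46. 72. 78.]
scene 72 76 [64. 69. 74.]
```

carry_out --series '[[[0,-0.3,0.06,0,18],[0,-0.3,0.1,0,18],[0,-0.3,0.1,0,18],[0,-0.3,0.12,0,18],[0,0,0,0,18]]]'

```text
time_s: 30.65
tcp_pos: [585.4, 35.9, 70.9]
tool_rot: [[1.0, -0.021, -0.0], [-0.021, -1.0, -0.0], [-0.0, 0.0, -1.0]]
force: [0.4, -0.8, -1.1]
width: 17.8
grasp_force: 0.6
```

```bash
python3 fit.py|grep scene
```

```text
scene -96 25 [43. 45. 48.]
scene -84 38 [ 43.  47. 118.]
scene -72 41 [ 44.  98. 131.]
scene -60 71 [ 45. 101. 156.]
scene -48 163 [ 76. 149. 157.]
scene -36 157 [ 67. 140. 148.]
scene -24 201 [ 28. 126. 137.]
scene -12 152 [ 62. 120. 127.]
scene 0 144 [ 50. 109. 118.]
scene 12 127 [ 35.  95. 105.]
scene 24 199 [ 45.  90. 100.]
scene 36 222 [ 49.  82. 125.]
scene 48 242 [32. 71. 80.]
scene 60 213 [37. 61. 68.]
scene 72 151 [47. 53. 60.]
scene 84 19 [166. 206. 211.]
scene 96 15 [187. 203. 206.]
```

carry_out --series '[[[0,-0.4,-0.1,0,18],[0,-0.4,-0.05,0,18],[0,-0.4,0,0,18],[0,-0.4,0.04,0,18],[0,-0.2,0.06,0,18],[0,0,0,0,18]]]'

```text
time_s: 31.5
tcp_pos: [586.3, 80.8, 72.3]
tool_rot: [[1.0, -0.021, -0.0], [-0.021, -1.0, 0.0], [-0.0, -0.0, -1.0]]
force: [-0.1, -0.1, 0.4]
width: 18.0
grasp_force: 0.0
```

```bash
python3 fit.py|grep scene
```

```text
scene -96 40 [43. 45. 46.]
scene -84 42 [43. 45. 47.]
scene -72 35 [43. 45. 46.]
scene -60 35 [43. 45. 47.]
scene -48 32 [43. 45. 47.]
scene -36 42 [ 42.  46. 156.]
scene -24 121 [ 20.  39. 159.]
scene -12 65 [106. 136. 168.]
scene 0 80 [ 83. 122. 171.]
scene 12 112 [ 65. 126. 177.]
scene 24 223 [ 59. 159. 176.]
scene 36 259 [ 46. 137. 154.]
scene 48 225 [ 50. 116. 130.]
scene 60 238 [ 40.  88. 108.]
scene 72 330 [53. 69. 83.]
scene 84 329 [33. 46. 65.]
scene 96 77 [ 29.  36. 130.]
```

carry_out --series '[[[0,-0.25,0.05,0,18],[0,-0.25,0.08,0,18],[0,-0.25,0.08,0,18],[0,0,0,0,18]]]'

```text
time_s: 32.1
tcp_pos: [586.7, 99.7, 67.0]
tool_rot: [[1.0, -0.021, -0.0], [-0.021, -1.0, 0.0], [-0.0, -0.0, -1.0]]
force: [-0.0, 0.9, -0.3]
width: 18.1
grasp_force: 0.0
```

```bash
python3 fit.py|grep scene|tail -14; python3 - <<'E'
from h import *
c=cap('scene');cv2.imwrite('pics/s11.png',cv2.resize(c['pixels'][100:260,220:400,::-1],None,fx=3,fy=3))
E
```

```text
scene -48 29 [43. 44. 46.]
scene -36 30 [43. 45. 47.]
scene -24 106 [18. 33. 46.]
scene -12 47 [138. 163. 165.]
scene 0 75 [108. 155. 169.]
scene 12 95 [ 80. 132. 172.]
scene 24 148 [ 47. 120. 176.]
scene 36 155 [ 36. 119. 179.]
scene 48 288 [ 56. 149. 172.]
scene 60 297 [ 55. 119. 138.]
scene 72 272 [ 48.  82. 105.]
scene 84 401 [35. 53. 70.]
scene 96 166 [ 23.  30. 113.]
scene 108 14 [110. 112. 115.]
```

View pics/s11.png

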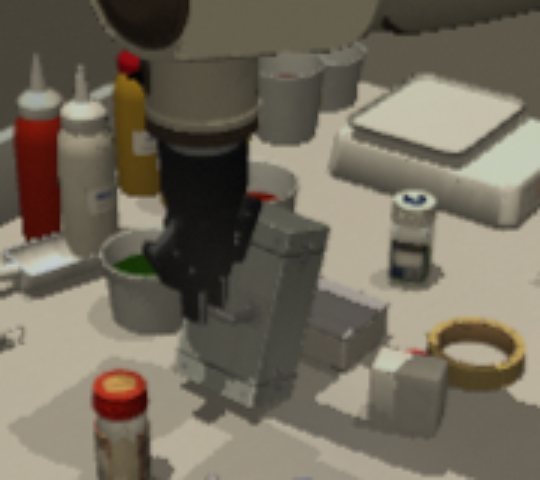

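The picture shows the case at (265,310) tilted about 70° on its heavy end, with its bar caged in the fingers at (210,300). I'll ease it a few degrees further, then withdraw straight up.

carry_out --series '[[[0,-0.2,0.1,0,18],[0,-0.2,0.1,0,18],[0,0,0,0,18],[0,-0.2,-1,0,18],[0,-0.4,-1,0,18],[0,-0.4,-1,0,18],[0,0,-1,0,18],[0,0,-1,0,18]]]'

```text
time_s: 33.25
tcp_pos: [587.5, 134.5, 187.8]
tool_rot: [[1.0, -0.021, -0.0], [-0.021, -1.0, 0.0], [-0.0, -0.0, -1.0]]
force: [-0.6, 0.1, 0.0]
width: 18.1
grasp_force: 0.0
```

carry_out --series '[[[0,0,-1,0,18],[0,0,-1,0,18],[0,0,0,0,18]]]'

```text
time_s: 33.62
tcp_pos: [588.2, 134.4, 238.9]
tool_rot: [[1.0, -0.022, 0.003], [-0.022, -1.0, 0.0], [0.003, -0.0, -1.0]]
force: [0.7, 0.7, 0.0]
width: 18.1
grasp_force: 0.0
```

```bash
python3 - <<'E'
from h import *
c=cap('scene');cv2.imwrite('pics/s12.png',cv2.resize(c['pixels'][100:260,220:400,::-1],None,fx=3,fy=3))
W=cloud(c);X,Y,Z=W[...,0],W[...,1],W[...,2];p=c['pixels'].astype(int)
m=(X>535)&(X<635)&(Y>-30)&(Y<160)&(Z>155)&(Z<190)&(p.max(2)>55)
q=W[m];print(len(q),np.percentile(q,[2,50,98],axis=0).round(1))
t=cap('top');W2=cloud(t);m=(W2[...,0]>520)&(W2[...,0]<650)&(W2[...,1]>-60)&(W2[...,1]<190)&(W2[...,2]>150)&(W2[...,2]<185);q=W2[m]
if len(q)>5:
  b=cv2.minAreaRect(q[:,:2].astype(np.float32));print('top',len(q),b,np.percentile(q[:,2],[5,50,95]))
E
```

```text
631 [[536.4  37.2 156.2]
 [577.7  78.1 169. ]
 [629.  102.6 171.6]]
top 817 ((585.7747192382812, 66.79988098144531), (63.6759147644043, 93.69896697998047), 89.62519836425781) [164.92795445 169.45304771 172.46193283]
```

View pics/s12.png

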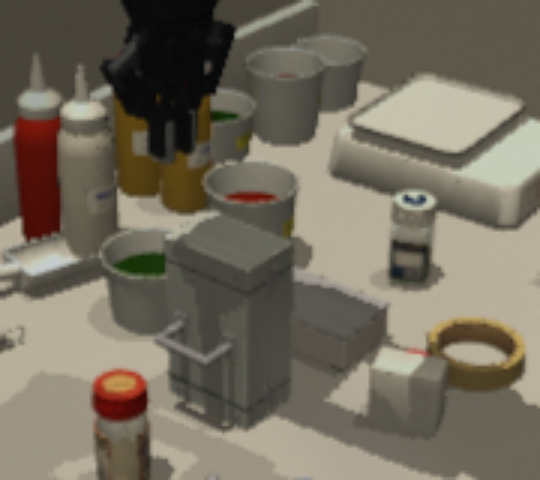

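The case stands upright at (230,320) with a level top at z≈169, and both jars, the timer, tape and tubs stand as they were. The gripper is clear, so I'm handing in.

```bash
python3 -c "
from station import r
print(r.sign_off())"
```

```text
the job is handed in; nothing more can be done
None
```

I lifted the case, found its heavy end on the +y side, set it back flat on the riser and let go, then stood it upright on the worktop heavy end down. I moved the orange-capped jar out of the way and handed the job in at about 34 s, but the hand-in returned no verdict.

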